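Close the jig on a lamp collar and hold it pressed

ROBOT

A 6-joint arm with a two-finger parallel gripper is mounted at the origin on the work surface. World frame = base frame: x ahead of the robot, y to its left, z up, the work surface at z = 0. Lengths are in m, angles in rad, forces in N, time in s.
With the tool pointing down it reaches from about 0.4 to 0.825 m from the base axis. Payload 7 kg.
Tool frame: the origin (TCP) lies midway between the tips of the shut fingers; the grasp point (between the pads) lies 19 mm behind it (tcp_to_grasp is the distance from the TCP to the grasp point, in m); z points along the fingers, y is the line along which they close (so a half turn about z gives the same grasp; the last joint's range is limited). The gripper opens to 88 mm and grips with 3 to 60 N. Pads are 19 mm wide; open, the fingers measure 130 mm over their backs; the gripper's body (78 mm by 193 mm) begins 47 mm behind the grasp point.
Start: joints at [1.535, 0.359, 0.012, 0, -1.224, -0.288], TCP at [0.215, 0.64, 0.227] pointing down, gripper open.
Joint ranges: [-3.07, 3.07], [-1.43, 2.12], [-1.02, 1.25], [-3.03, 1.67], [-3.05, -0], [-3.03, 3.03]. Speed limits (rad/s): [2.39, 2.39, 3.01, 3.14, 3.14, 3.14].

INTERFACE

Orientations are given as [roll, pitch, yaw] about the fixed x, y, z axes, in that order (R = Rz(yaw) Ry(pitch) Rx(roll)).
In Python, from workcell import get_state, snapshot, close_job, tcp_to_grasp gives the robot as it stands.
- The arm moves only by the tool arm_command, never from a script. Its argument "motion" is a list of rows, each a list of 7 numbers: the turn, a rotation vector about the tool's x, y, z in units of 8 degrees (1.0 is 8 degrees), then the shift along the tool's x, y, z in units of 40 mm (1.0 is 40 mm), then the opening, from 0 (shut) to 1 (fully open). A call has 1 to 10 rows; each row shifts and turns the commanded pose from where the row before left it, along the tool's axes as they then stand; what a row does not reach is not made up. A row lasts 1/10 s, in which the tool goes at most 50 mm and 8.59 degrees, less where a joint would pass 70% of its speed; a pose out of reach is approached as far as the arm can. A call is refused whole if a number of a shift passes 1 or a number of a turn 1, either way. A call with a gripper value outside its range is refused whole. The fingers move at their own pace and stop on an object; "newtons" is the grip in N (left out, the last holds). Time passes only in rows, so rows that do not move let the fingers close. It gives the time, the measured TCP pose, the force, the opening and the grip force at its end, in the units of the state.
- get_state(): the state, without advancing time (a new reading comes with each control period).
- snapshot(name): name is "scene" or "top" or "wrist"; returns a dict with "frame" (384x512x3 uint8, red, green, blue), "fx", "fy", "cx", "cy" (pixels), "k1" (the pictures are not rectified: a ray, as slopes to the right and down, at radius r is drawn at 1 + k1 r^2 times it, then the intrinsics apply), "R" (3x3) and "t" (3): a world point X has camera coordinates R X + t; the wrist camera has in their place "mount" (4x4, takes a point from camera to tool coordinates, whose origin is the TCP and whose axes are the flange's). Camera axes: x right, y down, z forward; pixel columns grow to the right and rows downward; lengths in m; the calibration is good to about 2 mm. A picture is of the moment at which its call begins: read the wrist's pose just before it. There is no depth.
- close_job(): hands the job in; it is judged then, once.
The state is a dict: "t": time; "joint_positions": joint angles; "joint_velocities": joint speeds; "joint_torque": joint torques, N m; "position": TCP position; "orientation": TCP orientation; "ft_force": force on the tool from outside, world axes, zero at the start; "moment": the same for the moment, N m; "grip_width": opening from 0.0 (shut) to 1.0 (fully open); "grasp_force": force on a finger pad.
Only numpy, scipy, OpenCV 4.12 (cv2) and the standard library are available. Lean on these libraries where they do the work, as an engineer would, in place of code of your own. Each camera call takes 0.05 s, during which the arm holds its last target. There are 200 camera calls.

TASK

Take the small tall metal collar with the flanged foot and stand it, foot down, on the round sprung nest of the grey assembly fixture, around its pin, and let go of it. Then take the square jig cover by its black grip, slide it over the pin until its hidden socket drops on and it lies flat on the collar, and press it right down against the spring to the stop. Finish while still holding the cover pressed down with the gripper, and leave the other things on the bench where they are.

Things in the scene. Friction and masses are not known exactly. Their poses are not given: they have to be found in the camera images.
- collar_mid (a point): Small bright steel collar, loose, open at both ends: a tube 54 mm outside, 48 mm bore, 36 mm high, with a flat flange 72 mm across and 3 mm thick round its foot; 80 to 100 g. It stands on its foot on the bench, by itself. The point is on its axis half-way up (18 mm above the foot); z is up its axis. Grasp it across the tube above the flange.
- cover_mid (a point): Jig cover, loose, about 0.33 kg: aluminium plate 84 x 84 x 22 mm lying flat, with a black grip block on top, 56 mm long along the cover's x, 14 mm thick along y, 34 mm high. Hidden in the centre of its underside: a round blind socket 14.5 mm wide, 17 mm deep. The point is on the centre axis, 28 mm above the underside (6 mm above the plate's top face). Its turn about the vertical does not matter.
- pin_tip (a point): Top end of the fixture's fixed steel locating pin: 12 mm thick, vertical, its end bevelled by 1.5 mm, tip 88 mm above the bench, in the centre of the fixture. It reaches 8 mm above the top of a collar standing on the raised nest. It does not move when the nest is pressed.
- nest_top (a point): Centre of the flat top of the round steel nest, 80 mm across, on the pin's axis; 44 mm above the bench when raised. A tapered centring boss 5 mm high (43 mm wide at its foot, 36 mm at its top) stands on it and enters the collar's bore, so the collar, once on, has about 2.5 mm of play.
- nest (a joint): How far the nest is pressed down, in m: 0 raised, 0.007 at its stop. It is sprung: it carries collar and cover (about 4 N) without sinking, yields from about 8 N in all and takes 15 N in all at the stop, so a push of about 11 N on the cover.
- fixture: Assembly fixture, fixed to the bench: grey square steel block 120 x 120 x 30 mm, origin at the centre of its underside on the bench, carrying the nest and the pin.
- wide_ring0: Bystander, leave alone: low wide steel ring 95 mm across and 24 mm high without a flanged foot; origin at the centre of its underside.
- wide_ring1: Bystander, leave alone: low wide steel ring 95 mm across and 24 mm high without a flanged foot; origin at the centre of its underside.
- wide_ring2: Bystander, leave alone: low wide steel ring 95 mm across and 24 mm high without a flanged foot; origin at the centre of its underside.
- tin: Bystander, leave alone: low round white jar with a steel cap, 66 mm across, 50 mm high; origin at the centre of its underside.
- driver: Bystander, leave alone: screwdriver with black handle lying on the bench on the robot's side, about 200 mm long; origin near its middle, on the bench.
- carton: Bystander, leave alone: small closed carton 90 x 70 x 40 mm; origin at the centre of its underside.
Not all that is in view belongs to the job. What is shaped like the part that bears collar_mid but red is not meant. What is shaped like the part that bears cover_mid but blue is not meant.

How it is judged:
By the outcome, as a careful person would: the job done as asked, in the order asked, and still so for the second after the job is handed in, while the arm keeps its last pose, push and grip.
It also fails if it takes over 58 s, if anything falls off the work surface, if the arm or the gripper's body presses on something with over 40 N, if the wrist force passes 120 N, or if a joint passes its speed limit or range.

## Working session

There is one attempt and no reset: what is moved stays moved. The work goes in short steps, Python scripts to look and compute and a tool call to move; the robot and the scene stay as the last step left them, time stands still between calls to the robot, and variables do not carry over. Pictures are saved under pics/ and viewed, at most 13 in all, crops included, and the job is handed in when it is done.

Besides the shell and the picture viewer there is one more tool, called after "Call:" by a JSON object that holds its "fn" and its "kwargs", one argument or row to a line. arm_command: Moves the arm, as the interface text tells. Its arguments: {"type":"object","properties":{"motion":{"type":"array","items":{"type":"array","items":{"type":"number"}}},"newtons":{"type":"number"}},"required":["motion"]}

```bash
mkdir -p pics; cat > h.py <<'E'
import numpy as np, cv2
from scipy.spatial.transform import Rotation as Ro
from workcell import get_state, snapshot, close_job, tcp_to_grasp
def shot(n, fn=None):
    s=get_state(); d=snapshot(n)
    if n=='wrist':
        T=np.eye(4);T[:3,:3]=Ro.from_euler('xyz',s['orientation']).as_matrix();T[:3,3]=s['position']
        M=T@np.array(d['mount']); d['C']=M[:3,3]; d['W']=M[:3,:3]
    else:
        R=np.array(d['R']); d['W']=R.T; d['C']=-R.T@np.array(d['t'])
    d['bgr']=np.ascontiguousarray(np.array(d['frame'])[:,:,::-1])
    if fn: cv2.imwrite('pics/'+fn,d['bgr'])
    return d
def rays(d,uv):
    K=np.array([[d['fx'],0,d['cx']],[0,d['fy'],d['cy']],[0,0,1.]])
    p=cv2.undistortPoints(np.array(uv,float).reshape(-1,1,2),K,np.array([d['k1'],0,0,0.])).reshape(-1,2)
    r=np.c_[p,np.ones(len(p))]@d['W'].T
    return r/np.linalg.norm(r,axis=1)[:,None]
def onz(d,uv,z):
    r=rays(d,uv); return d['C']+r*((z-d['C'][2])/r[:,2])[:,None]
def cross(d1,u1,d2,u2):
    a=rays(d1,[u1])[0];b=rays(d2,[u2])[0]
    A=np.c_[a,-b];x=np.linalg.lstsq(A,d2['C']-d1['C'],rcond=None)[0]
    p=d1['C']+a*x[0];q=d2['C']+b*x[1]
    return (p+q)/2,np.linalg.norm(p-q)
E
python3 - <<'E'
from h import *
ims=[]
for n in('scene','top','wrist'):
    d=shot(n,n+'0.png'); print(n,d['C'].round(3),d['fx'],d['k1'])
    ims.append(d['bgr'])
s=get_state();print(s,tcp_to_grasp)
E
```

```text
scene [1.502 0.092 1.044] 483.51298901831007 0.07162580040946298
top [0.345 0.015 1.077] 357.5697790601664 -0.07275896031812575
wrist [0.277 0.617 0.383] 338.58259355330694 0.004476721240590803
{'t': 0.15, 'joint_positions': array([ 1.53507834e+00,  3.59218629e-01,  1.12945696e-02, -2.64888621e-04,
       -1.22408971e+00, -2.88113190e-01]), 'joint_velocities': array([-0.00095146, -0.0033465 ,  0.00419121,  0.00171679, -0.00028226,
       -0.00101244]), 'joint_torque': array([-6.33437066e-04, -5.83278108e+01,  2.93291044e+01,  7.00119406e+00,
        8.79441417e-03, -1.11810195e-04]), 'position': array([0.2146822 , 0.63957442, 0.22584946]), 'orientation': array([ 3.14035462e+00, -1.07179553e-04, -3.23921274e-01]), 'ft_force': array([-1.07159339,  0.18912543, -0.83343875]), 'moment': array([ 0.03482263, -0.05647962,  0.00950813]), 'grasp_force': 0.0, 'grip_width': 0.9991365639068943} 0.0188
```

View pics/top0.png

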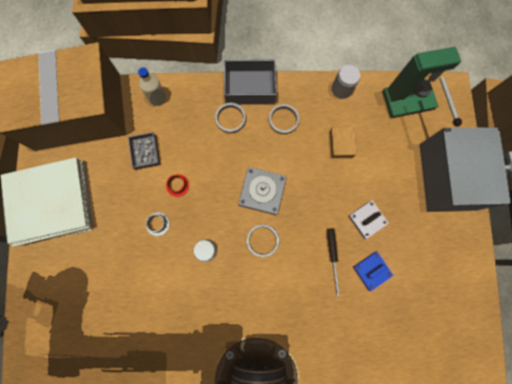

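View pics/scene0.png

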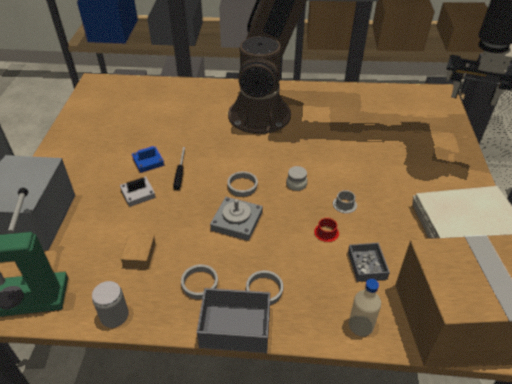

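The top view shows the steel collar at about (157,224), the fixture at (263,190), and the cover at (369,219). The red part at (177,185) and the blue one at (373,271) are decoys. In the scene view the same parts are at (345,201), (237,215) and (138,190). Next I'll enlarge these crops.

```bash
python3 - <<'E'
from h import *
P={'top':[(157,224),(263,189),(369,219)],'scene':[(345,201),(237,215),(138,190)]}
rows=[]
for n in P:
    im=cv2.imread(f'pics/{n}0.png');r=[]
    for u,v in P[n]:
        c=im[v-33:v+33,u-33:u+33]; c=cv2.resize(c,(264,264),interpolation=cv2.INTER_CUBIC)
        for k in range(0,66,11): cv2.line(c,(k*4,0),(k*4,4),(0,255,0),1);cv2.line(c,(0,k*4),(4,k*4),(0,255,0),1)
        r.append(c)
    rows.append(np.hstack(r))
cv2.imwrite('pics/crops.png',np.vstack(rows))
t=shot('top');s=shot('scene')
for k,z in enumerate([.02,.088,.03]):
    print(onz(t,[P['top'][k]],z).round(3),onz(s,[P['scene'][k]],z).round(3),cross(t,P['top'][k],s,P['scene'][k]))
E
```

```text
[[0.449 0.282 0.02 ]] [[0.455 0.289 0.02 ]] (array([0.44939718, 0.28694811, 0.01369325]), np.float64(0.005850243400164293))
[[ 0.535 -0.031  0.088]] [[ 0.6   -0.019  0.088]] (array([ 0.5459932 , -0.03001645,  0.03065562]), np.float64(0.008166793153668918))
[[ 0.45  -0.347  0.03 ]] [[ 0.462 -0.337  0.03 ]] (array([ 0.45018181, -0.34667713,  0.0191783 ]), np.float64(0.00859865976229387))
```

View pics/crops.png

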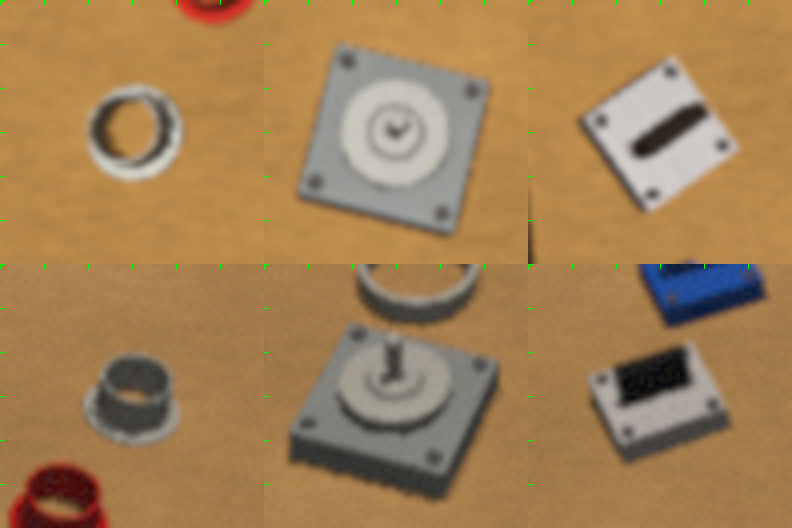

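Call:
{"fn": "arm_command", "kwargs": {
  "motion": [
    [0, 0, 0, 0.84, 0.66, 0.06, 1],
    [0, 0, 0, 0.84, 0.66, 0.06, 1],
    [0, 0, 0, 0.84, 0.66, 0.06, 1],
    [0, 0, 0, 0.84, 0.66, 0.06, 1],
    [0, 0, 0, 0.84, 0.66, 0.06, 1],
    [0, 0, 0, 0.84, 0.66, 0.06, 1],
    [0, 0, 0, 0.84, 0.66, 0.06, 1],
    [0, 0, 0, 0.84, 0.66, 0.06, 1],
    [0, 0, 0, 0.84, 0.66, 0.06, 1],
    [0, 0, 0, 0.84, 0.66, 0.06, 1]
  ]
}}

```text
t: 1.25
position: [0.45, 0.2812, 0.2027]
orientation: [-3.141, -0.0, -0.324]
ft_force: [0.4, 1.7, 0.6]
grip_width: 0.999
grasp_force: 0.0
```

Call:
{"fn": "arm_command", "kwargs": {
  "motion": [
    [0, 0, 0, 0, 0, 0, 1],
    [0, 0, 0, 0, 0, 0, 1]
  ]
}}

```text
t: 1.45
position: [0.4498, 0.2818, 0.2026]
orientation: [-3.142, 0.0, -0.326]
ft_force: [-0.9, -0.6, 0.0]
grip_width: 0.999
grasp_force: 0.0
```

```bash
python3 - <<'E'
from h import *
w=shot('wrist','w1.png');t=shot('top');s=shot('scene')
print(w['C'],w['W'].round(3))
print('pin',cross(t,(264,187.75),s,(236.75,202)))
E
```

```text
[0.51186303 0.25894508 0.3598165 ] [[-0.321 -0.917 -0.234]
 [-0.947  0.311  0.08 ]
 [-0.     0.247 -0.969]]
pin (array([ 0.54041337, -0.03041691,  0.07819335]), np.float64(0.008795087732394196))
```

View pics/w1.png

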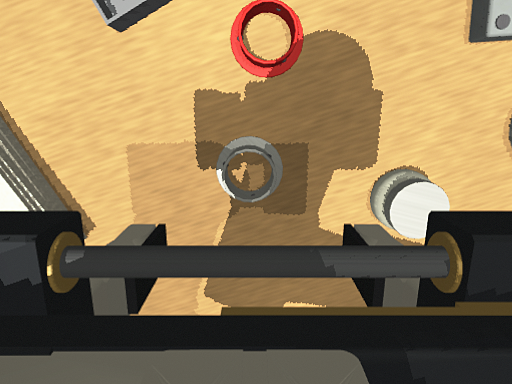

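The wrist view shows the collar at about (250,170), with the red decoy well clear at (267,38) and the white tin at (415,205).

```bash
cat >> h.py <<'E'
def blob(d,uv,smax=70,vmin=60):
    hsv=cv2.cvtColor(d['bgr'],cv2.COLOR_BGR2HSV)
    m=((hsv[...,1]<smax)&(hsv[...,2]>vmin)).astype(np.uint8)
    m=cv2.morphologyEx(m,cv2.MORPH_OPEN,np.ones((3,3)))
    cs,_=cv2.findContours(m,cv2.RETR_EXTERNAL,cv2.CHAIN_APPROX_NONE)
    return max(cs,key=lambda c:cv2.pointPolygonTest(c,tuple(map(float,uv)),True)).reshape(-1,2)
def circ(p):
    p=p[:,:2]
    for _ in range(3):
        A=np.c_[2*p,np.ones(len(p))];x=np.linalg.lstsq(A,(p**2).sum(1),rcond=None)[0]
        r=np.sqrt(x[2]+x[0]**2+x[1]**2);e=np.abs(np.hypot(*(p-x[:2]).T)-r);p=p[e<2*np.median(e)+1e-4]
    return x[:2],r,np.median(e)
def to(p,yaw=None):
    "tool shift in units from the present TCP to TCP target p"
    s=get_state();R=Ro.from_euler('xyz',s['orientation'])
    return (R.inv().apply(np.array(p)-s['position'])/.04).round(2)
E
python3 - <<'E'
from h import *
w=shot('wrist')
for sm in(60,90):
  b=blob(w,(250,170),sm); print(len(b),cv2.boundingRect(b))
  for z in(0,.003): print(z,circ(onz(w,b,z)))
s=shot('scene'); t=shot('top')
for d,u in((t,(157,224)),(s,(345,205))):
  b=blob(d,u,60,100); print(cv2.boundingRect(b),[circ(onz(d,b,.003))])
E
```

```text
185 (218, 135, 66, 66)
0 (array([0.4503377 , 0.28577792]), np.float64(0.035329167714917134), np.float64(0.0002134770834620152))
0.003 (array([0.45084475, 0.28556976]), np.float64(0.03503469926387038), np.float64(0.0002116977529499145))
186 (217, 135, 67, 66)
0 (array([0.45035228, 0.28586484]), np.float64(0.03553411217542156), np.float64(0.00020024015934305))
0.003 (array([0.45086521, 0.28565523]), np.float64(0.035240885040375036), np.float64(0.00019873734067405585))
(194, 240, 22, 21) [(array([0.36989781, 0.14390992]), np.float64(0.03110659141481794), np.float64(0.0005373625562124819))]
(292, 181, 14, 7) [(array([0.36658838, 0.15092358]), np.float64(0.020241313472088636), np.float64(0.0010748031656151354))]
```

Call:
{"fn": "arm_command", "kwargs": {
  "motion": [
    [0, 0, 0, 0, -0.1, 0.5, 1],
    [0, 0, 0, 0, 0, 0.75, 1],
    [0, 0, 0, 0, 0, 0.75, 1],
    [0, 0, 0, 0, 0, 0, 1],
    [0, 0, 0, 0, 0, 0, 1]
  ]
}}

```text
t: 2.25
position: [0.4506, 0.2869, 0.123]
orientation: [3.141, -0.0, -0.323]
ft_force: [1.2, -0.7, 1.4]
grip_width: 0.999
grasp_force: 0.0
```

```bash
python3 - <<'E'
from h import *
w=shot('wrist','w2.png')
o=onz(w,[(256,190)],0)
c=w['W'].T@(np.array([.4508,.2856,.003])-w['C']);u=c[:2]/c[2]*w['fx']+[w['cx'],w['cy']];print(u)
b=blob(w,u,90);print(cv2.boundingRect(b))
for z in(0,.003,.01): print(z,circ(onz(w,b,z)))
E
```

```text
[253.60480422 185.71412497]
(212, 143, 85, 87)
0 (array([0.44948316, 0.28603064]), np.float64(0.03612995083749305), np.float64(0.0005041613683563831))
0.003 (array([0.45016044, 0.28580033]), np.float64(0.03574315085790195), np.float64(0.0004987639182543885))
0.01 (array([0.45174076, 0.28526294]), np.float64(0.03484061757220364), np.float64(0.00048616986800156803))
```

Call:
{"fn": "arm_command", "kwargs": {
  "motion": [
    [0, 0, 0, 0, 0.03, 0.7, 1],
    [0, 0, 0, 0, 0, 0.75, 1],
    [0, 0, 0, 0, 0, 0.75, 1],
    [0, 0, 0, 0, 0, 0.65, 1],
    [0, 0, 0, 0, 0, 0, 1],
    [0, 0, 0, 0, 0, 0, 0.5],
    [0, 0, 0, 0, 0, 0, 0.5],
    [0, 0, 0, 0, 0, 0, 0.5],
    [0, 0, 0, 0, 0, 0, 0.5],
    [0, 0, 0, 0, 0, 0, 0.5]
  ],
  "newtons": 15
}}

```text
t: 3.3
position: [0.4506, 0.2859, 0.0094]
orientation: [-3.14, -0.001, -0.324]
ft_force: [-1.1, -0.5, 5.0]
grip_width: 0.611
grasp_force: 15.1
```

Call:
{"fn": "arm_command", "kwargs": {
  "motion": [
    [0, 0, 0, 0, 0, 0, 0.5],
    [0, 0, 0, 0, 0, 0, 0.5]
  ]
}}

```text
t: 3.5
position: [0.4506, 0.2858, 0.0094]
orientation: [-3.14, -0.001, -0.324]
ft_force: [-2.1, -1.1, 7.1]
grip_width: 0.612
grasp_force: 15.0
```

Call:
{"fn": "arm_command", "kwargs": {
  "motion": [
    [0, 0, 0, 0, 0, -0.5, 0.5],
    [0, 0, 0, 0, 0, -0.9, 0.5],
    [0, 0, 0, 0, 0, -0.9, 0.5],
    [0, 0, 0, 0, 0, -0.9, 0.5],
    [0, 0, 0, 0.2, 0.4, -0.8, 0.5],
    [0, 0, 0, 0.45, 0.9, 0, 0.5],
    [0, 0, 0, 0.45, 0.9, 0, 0.5],
    [0, 0, 0, 0.45, 0.9, 0, 0.5],
    [0, 0, 0, 0.45, 0.9, 0, 0.5],
    [0, 0, 0, 0.45, 0.9, 0, 0.5]
  ]
}}

```text
t: 4.5
position: [0.4804, 0.0667, 0.1686]
orientation: [-3.142, 0.0, -0.323]
ft_force: [1.1, 0.7, -0.8]
grip_width: 0.607
grasp_force: 15.0
```

Call:
{"fn": "arm_command", "kwargs": {
  "motion": [
    [0, 0, 0, 0.45, 0.9, 0, 0.5],
    [0, 0, 0, 0.4, 0.7, 0, 0.5],
    [0, 0, 0, 0.15, 0.3, 0, 0.5],
    [0, 0, 0, 0, 0, 0, 0.5],
    [0, 0, 0, 0, 0, 0, 0.5]
  ]
}}

```text
t: 5.0
position: [0.4943, -0.0163, 0.1684]
orientation: [-3.142, 0.0, -0.325]
ft_force: [-0.4, -0.0, -0.3]
grip_width: 0.612
grasp_force: 15.0
```

```bash
python3 - <<'E'
from h import *
w=shot('wrist','w3.png')
import pickle;pickle.dump(w,open('w3.pkl','wb'))
E
```

```text
(no output)
```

View pics/w3.png

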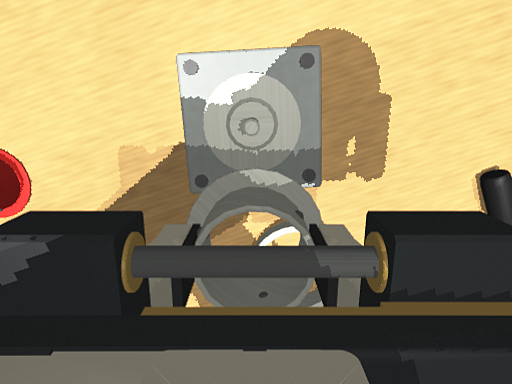

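The fixture is around (250,120), with the pin tip near (250,127). The held collar sits below it at (255,240). I'll shift sideways for a second view.

Call:
{"fn": "arm_command", "kwargs": {
  "motion": [
    [0, 0, 0, 0, 0.75, 0, 0.5],
    [0, 0, 0, 0.2, 0.75, 0, 0.5],
    [0, 0, 0, 0, 0, 0, 0.5],
    [0, 0, 0, 0, 0, 0, 0.5]
  ]
}}

```text
t: 5.45
position: [0.4831, -0.0753, 0.1686]
orientation: [-3.141, -0.0, -0.324]
ft_force: [0.1, -0.3, -1.8]
grip_width: 0.615
grasp_force: 15.0
```

```bash
python3 - <<'E'
from h import *
import pickle
a=pickle.load(open('w3.pkl','rb'));w=shot('wrist','w4.png');pickle.dump(w,open('w4.pkl','wb'))
o=[]
def pr(w,X):
    c=w['W'].T@(np.array(X)-w['C']);return (c[:2]/c[2]*w['fx']+[w['cx'],w['cy']])
X=onz(a,[(250,127)],.088)[0];q=pr(w,X);print(X,q)
for d,(u,v) in((a,(250,127)),(w,q.astype(int))):
    c=cv2.resize(d['bgr'][v-50:v+50,u-50:u+50],(400,400),interpolation=cv2.INTER_CUBIC)
    print(u-50,v-50);o.append(c)
cv2.imwrite('pics/c2.png',np.hstack(o))
E
```

```text
[ 0.54365123 -0.03151848  0.088     ] [164.75105589 138.91136878]
200 77
114 88
```

View pics/c2.png

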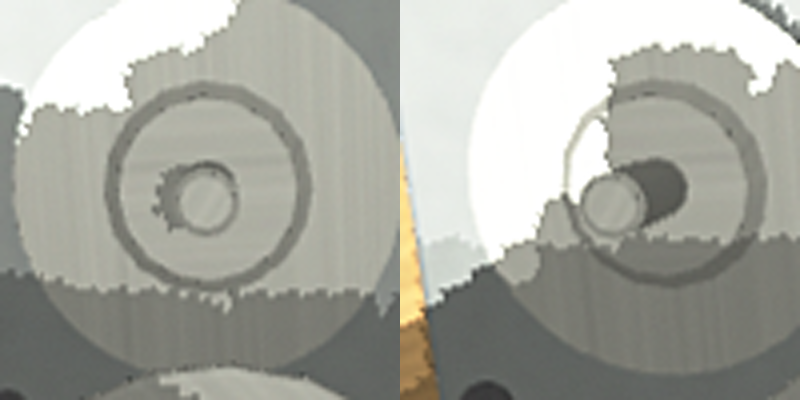

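The crop shows the pin tip at (251.6,127.1) in the first view and (166.6,138.6) in the second. The boss foot circle is centred at (251.6,123) and (180,133.5).

```bash
python3 - <<'E'
from h import *
import pickle
a=pickle.load(open('w3.pkl','rb'));b=pickle.load(open('w4.pkl','rb'))
f=lambda o,x,y:(o[0]+(x+.5)/4-.5,o[1]+(y+.5)/4-.5)
A=(200,77);B=(114,88)
print('tip',cross(a,f(A,208,202),b,f(B,212,204)))
print('boss',cross(a,f(A,208,186),b,f(B,265.5,183.5)))
for d,o,p in((a,A,(208,202)),(b,B,(212,204))): print(onz(d,[f(o,*p)],.088))
for d,o,p in((a,A,(208,186)),(b,B,(265.5,183.5))): print(onz(d,[f(o,*p)],.044))
# collar in hand
print(to([.543,-.033,.1684]))
E
```

```text
tip (array([ 0.54327212, -0.03255023,  0.08699466]), np.float64(0.00023725759435116523))
boss (array([ 0.54356142, -0.0323168 ,  0.0417026 ]), np.float64(0.0002697489361615695))
[[ 0.54321163 -0.03255447  0.088     ]]
[[ 0.54339575 -0.03285021  0.088     ]]
[[ 0.54379751 -0.03239565  0.044     ]]
[[ 0.54344283 -0.03282141  0.044     ]]
[ 1.09 -1.47  0.01]
```

Call:
{"fn": "arm_command", "kwargs": {
  "motion": [
    [0, 0, 0, 0.5, -0.75, 0, 0.5],
    [0, 0, 0, 0.59, -0.74, 0, 0.5],
    [0, 0, 0, 0, 0, 0, 0.5],
    [0, 0, 0, 0, 0, 0.6, 0.5],
    [0, 0, 0, 0, 0, 0.7, 0.5],
    [0, 0, 0, 0, 0, 0.7, 0.5],
    [0, 0, 0, 0, 0, 0.5, 0.5],
    [0, 0, 0, 0, 0, 0.28, 0.5],
    [0, 0, 0, 0, 0, 0, 0.5],
    [0, 0, 0, 0, 0, 0, 0.5]
  ]
}}

```text
t: 6.5
position: [0.5439, -0.0326, 0.058]
orientation: [-3.141, -0.001, -0.323]
ft_force: [0.1, 0.1, -0.3]
grip_width: 0.611
grasp_force: 15.0
```

Call:
{"fn": "arm_command", "kwargs": {
  "motion": [
    [0, 0, 0, 0, 0, 0.05, 0.5],
    [0, 0, 0, 0, 0, 0.04, 0.5],
    [0, 0, 0, 0, 0, 0.02, 0.5],
    [0, 0, 0, 0, 0, 0, 0.5],
    [0, 0, 0, 0, 0, 0, 0.5]
  ]
}}

```text
t: 7.0
position: [0.5436, -0.0332, 0.0535]
orientation: [-3.141, -0.001, -0.324]
ft_force: [-0.4, -0.5, 2.7]
grip_width: 0.61
grasp_force: 15.0
```

Call:
{"fn": "arm_command", "kwargs": {
  "motion": [
    [0, 0, 0, 0, 0, 0, 0.7],
    [0, 0, 0, 0, 0, 0, 0.9],
    [0, 0, 0, 0, 0, 0, 1],
    [0, 0, 0, 0, 0, 0, 1],
    [0, 0, 0, 0, 0, -0.5, 1],
    [0, 0, 0, 0, 0, -0.8, 1],
    [0, 0, 0, 0, 0, -0.8, 1],
    [0, 0, 0, 0, 0, -0.8, 1],
    [0, 0, 0, -0.5, 0, 0, 1],
    [0, 0, 0, 0, 0, 0, 1]
  ]
}}

```text
t: 8.0
position: [0.5232, -0.0265, 0.17]
orientation: [-3.14, -0.001, -0.324]
ft_force: [0.2, -0.4, -0.6]
grip_width: 1.003
grasp_force: 0.0
```

```bash
python3 - <<'E'
from h import *
w=shot('wrist','w5.png');print(get_state()['position'])
c=w['W'].T@(np.array([.5434,-.0325,.08])-w['C']);print(c[:2]/c[2]*w['fx']+[w['cx'],w['cy']])
t=shot('top')
hsv=cv2.cvtColor(t['bgr'],cv2.COLOR_BGR2HSV)
b=blob(t,(358,212),60,140);r=cv2.minAreaRect(b);print(r,onz(t,[r[0]],.022),onz(t,cv2.boxPoints(r),.022).round(3))
E
```

```text
[ 0.52373177 -0.02665996  0.16942672]
[251.23806344 168.25711939]
((368.5300598144531, 219.20999145507812), (29.409177780151367, 28.586986541748047), 55.304847717285156) [[ 0.44972364 -0.34875385  0.022     ]] [[ 0.463 -0.288  0.022]
 [ 0.511 -0.364  0.022]
 [ 0.436 -0.41   0.022]
 [ 0.39  -0.334  0.022]]
```

View pics/w5.png

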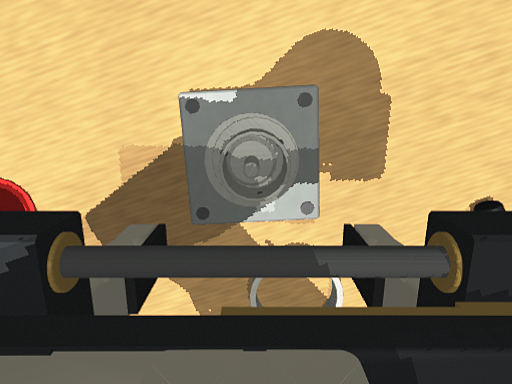

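The collar stands seated on the nest around the pin, with the tip at (251,162). Now the cover.

Call:
{"fn": "arm_command", "kwargs": {
  "motion": [
    [0, 0, 0, 0.08, 0.7, -0.2, 1],
    [0, 0, 0, 0.08, 0.85, 0, 1],
    [0, 0, 0, 0.08, 0.85, 0, 1],
    [0, 0, 0, 0.08, 0.85, 0, 1],
    [0, 0, 0, 0.08, 0.85, 0, 1],
    [0, 0, 0, 0.08, 0.85, 0, 1],
    [0, 0, 0, 0.08, 0.85, 0, 1],
    [0, 0, 0, 0.08, 0.85, 0, 1],
    [0, 0, 0, 0.08, 0.85, 0, 1],
    [0, 0, 0, 0.1, 0.7, 0, 1]
  ]
}}

```text
t: 9.1
position: [0.4504, -0.3501, 0.176]
orientation: [3.141, 0.002, -0.324]
ft_force: [0.8, 0.1, 0.4]
grip_width: 1.004
grasp_force: 0.0
```

Call:
{"fn": "arm_command", "kwargs": {
  "motion": [
    [0, 0, 0.97, 0, 0, 0, 1],
    [0, 0, 0.97, 0, 0, 0, 1],
    [0, 0, 0.97, 0, 0, 0, 1],
    [0, 0, 0.97, 0, 0, 0, 1],
    [0, 0, 0.97, 0, 0, 0, 1],
    [0, 0, 0, 0, 0, 0, 1],
    [0, 0, 0, 0, 0, 0, 1]
  ]
}}

```text
t: 9.8
position: [0.4511, -0.3484, 0.1763]
orientation: [3.141, 0.001, -0.997]
ft_force: [0.1, 0.0, -0.0]
grip_width: 1.002
grasp_force: 0.0
```

```bash
python3 - <<'E'
from h import *
import pickle
w=shot('wrist','w6.png');pickle.dump(w,open('w6.pkl','wb'));s=get_state();print(s['position'],s['orientation'])
c=w['W'].T@(np.array([.45,-.349,.022])-w['C']);print(c[:2]/c[2]*w['fx']+[w['cx'],w['cy']])
E
```

```text
[ 0.451039   -0.34836353  0.176444  ] [ 3.14099267e+00  6.52004722e-04 -9.97354197e-01]
[254.03511207 179.04652176]
```

View pics/w6.png

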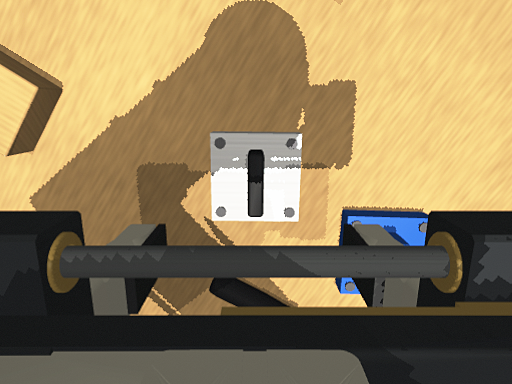

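The view shows the cover plate at (256,177), its grip at (256,183) upright in the image, and screw heads near (220,143), (292,143), (289,212) and (221,212). Blue decoy is at right. I'll take a second wrist view, offset and lower.

Call:
{"fn": "arm_command", "kwargs": {
  "motion": [
    [0, 0, 0, 0, -0.75, 0.4, 1],
    [0, 0, 0, -0.2, -0.25, 0.4, 1],
    [0, 0, 0, 0, 0, 0, 1],
    [0, 0, 0, 0, 0, 0, 1]
  ]
}}

```text
t: 10.25
position: [0.4803, -0.3199, 0.1449]
orientation: [3.141, 0.001, -0.998]
ft_force: [0.3, -0.9, 0.8]
grip_width: 1.0
grasp_force: 0.0
```

```bash
cat > m.py <<'E'
from h import *
import pickle
def screws(w):
    c=w['W'].T@(np.array([.45,-.349,.022])-w['C']);u=c[:2]/c[2]*w['fx']+[w['cx'],w['cy']]
    hsv=cv2.cvtColor(w['bgr'],cv2.COLOR_BGR2HSV)
    m=((hsv[...,1]<45)&(hsv[...,2]>135)).astype(np.uint8)
    cs,h=cv2.findContours(m,cv2.RETR_CCOMP,cv2.CHAIN_APPROX_NONE)
    pl=max((c for c,hh in zip(cs,h[0]) if hh[3]<0),key=lambda c:cv2.contourArea(c)-1e3*max(0,-cv2.pointPolygonTest(c,tuple(map(float,u)),True)-30))
    print('plate',cv2.boundingRect(pl),u.round(),cv2.contourArea(pl))
    r=[]
    for c,hh in zip(cs,h[0]):
        A=cv2.contourArea(c)
        if hh[3]>=0 and 25<A<700:
            (x,y),(a,b),_=cv2.minAreaRect(c); q=cv2.moments(c)
            if np.hypot(x-u[0],y-u[1])<110 and max(a,b)<1.6*min(a,b): r.append((q['m10']/q['m00'],q['m01']/q['m00']))
    return np.array(r),pl.reshape(-1,2)
E
python3 - <<'E'
from m import *
a=pickle.load(open('w6.pkl','rb'));b=shot('wrist','w7.png');pickle.dump(b,open('w7.pkl','wb'))
for d in(a,b):
    r,p=screws(d);print(r.round(1).tolist())
    R=cv2.minAreaRect(onz(d,p,.022)[:,:2].astype(np.float32)*1000);print('rect',R)
    if len(r): print((onz(d,r,.022)*1000).round(1).tolist())
E
```

```text
plate (210, 133, 92, 89) [254. 179.] 7569.0
[[288.5, 212.0], [220.5, 211.2], [290.2, 141.9], [219.6, 142.6]]
rect ((449.4810791015625, -350.3321228027344), (83.8351821899414, 84.23262023925781), 32.16904830932617)
[[404.4, -339.7, 22.0], [460.0, -304.9, 22.0], [441.0, -396.1, 22.0], [495.0, -360.6, 22.0]]
plate (253, 126, 104, 99) [301. 178.] 6752.5
[[338.5, 214.4], [264.1, 210.7], [344.6, 137.7], [264.4, 137.1]]
rect ((449.5028991699219, -350.1674499511719), (83.81305694580078, 84.25456237792969), 32.424007415771484)
[[404.2, -339.6, 22.0], [460.5, -307.4, 22.0], [439.2, -395.6, 22.0], [494.9, -360.5, 22.0]]
```

Call:
{"fn": "arm_command", "kwargs": {
  "motion": [
    [0, 0, 0.07, 0.1, 0.5, 0, 1],
    [0, 0, 0, 0.12, 0.56, 0, 1],
    [0, 0, 0, 0, 0, 0.5, 0.6],
    [0, 0, 0, 0, 0, 0.7, 0.6],
    [0, 0, 0, 0, 0, 0.7, 0.6],
    [0, 0, 0, 0, 0, 0.6, 0.6],
    [0, 0, 0, 0, 0, 0.35, 0.6],
    [0, 0, 0, 0, 0, 0.1, 0.6],
    [0, 0, 0, 0, 0, 0, 0.6],
    [0, 0, 0, 0, 0, 0, 0.6]
  ]
}}

```text
t: 11.3
position: [0.45, -0.3507, 0.0282]
orientation: [-3.141, -0.002, -1.011]
ft_force: [0.8, -0.5, -0.1]
grip_width: 0.6
grasp_force: 0.0
```

Call:
{"fn": "arm_command", "kwargs": {
  "motion": [
    [0, 0, 0, 0, 0, 0, 0.3],
    [0, 0, 0, 0, 0, 0, 0.1],
    [0, 0, 0, 0, 0, 0, 0.1],
    [0, 0, 0, 0, 0, 0, 0.1],
    [0, 0, 0, 0, 0, 0, 0.1],
    [0, 0, 0, 0, 0, 0, 0.1],
    [0, 0, 0, 0, 0, 0, 0.1],
    [0, 0, 0, 0, 0, 0, 0.1]
  ],
  "newtons": 40
}}

```text
t: 12.1
position: [0.4495, -0.35, 0.027]
orientation: [-3.141, -0.0, -1.011]
ft_force: [1.0, 1.0, 1.5]
grip_width: 0.153
grasp_force: 40.0
```

Call:
{"fn": "arm_command", "kwargs": {
  "motion": [
    [0, 0, 0, 0, 0, -0.4, 0.1],
    [0, 0, 0, 0, 0, -0.8, 0.1],
    [0, 0, 0, 0, 0, -0.8, 0.1],
    [0, 0, 0, 0, 0, -0.8, 0.1],
    [0, 0, 0, 0, 0, -0.8, 0.1],
    [0, 0, 0, 0, 0, -0.2, 0.1],
    [0, 0, 0, 0, 0, 0, 0.1],
    [0, 0, 0, 0, 0, 0, 0.1]
  ]
}}

```text
t: 12.9
position: [0.4483, -0.3494, 0.1772]
orientation: [3.141, 0.002, -1.011]
ft_force: [0.4, -0.7, -3.4]
grip_width: 0.158
grasp_force: 40.0
```

```bash
python3 - <<'E'
from m import *
w=shot('wrist','w8.png');s=get_state();print(s['position'],s['orientation'],s['ft_force'])
hsv=cv2.cvtColor(w['bgr'],cv2.COLOR_BGR2HSV)
m=((hsv[...,1]<45)&(hsv[...,2]>110)).astype(np.uint8)
E
```

```text
[ 0.44816056 -0.34937976  0.17683748] [ 3.13999146e+00  3.03583205e-03 -1.01116563e+00] [-1.15730594 -0.03406664 -3.55701983]
```

View pics/w8.png

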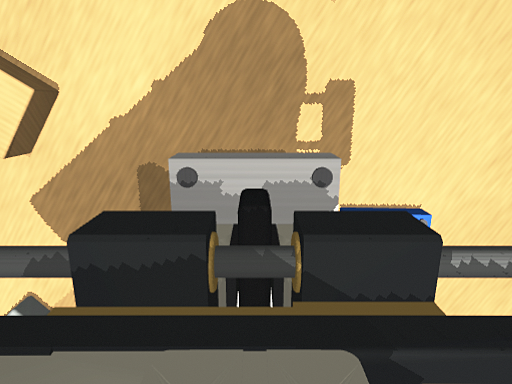

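The cover is held level. Its front screws are at (187,177) and (322,177), with its front top edge near row 158.

```bash
python3 - <<'E'
from m import *
w=shot('wrist');s=get_state();R=Ro.from_euler('xyz',s['orientation']);g=w['bgr'].mean(2)
print([int(x) for x in g[148:166,215]],'cols168',[int(x) for x in g[175,164:176]],[int(x) for x in g[175,334:346]])
z=s['position'][2]-.005
p=[]
for u in(187,322):
    sub=(g[164:192,u-14:u+14]<120).astype(np.uint8);q=cv2.moments(sub,True);p.append((u-14+q['m10']/q['m00'],164+q['m01']/q['m00'],))
print(p)
f=lambda uv:(R.inv().apply(onz(w,uv,z)-s['position'])*1000).round(1)
print(f(p),f([(187,157.5),(322,157.5)]))
# table measured screws in plate frame
c=np.array([449.5,-350.2]);e=np.array([np.cos(-1.008),np.sin(-1.008)]);n=np.array([e[1],-e[0]])
for q in([441,-396.1],[495,-360.6],[404.4,-339.7],[460,-304.9]): d=np.array(q)-c;print((d@e).round(1),(d@n).round(1))
E
```

```text
[130, 108, 92, 87, 95, 105, 108, 105, 105, 95, 128, 172, 180, 178, 180, 183, 182, 180] cols168 [94, 92, 91, 86, 98, 146, 178, 172, 172, 172, 174, 169] [180, 178, 178, 177, 176, 181, 208, 210, 206, 206, 209, 210]
[(186.68732394366197, 177.12394366197182), (321.66285714285715, 177.10571428571427)]
[[ 33.1 -31.7   4.8]
 [ 33.   34.3   5. ]] [[ 42.8 -31.1   4.8]
 [ 42.7  33.9   4.9]]
34.3 31.7
33.1 -32.9
-32.9 32.5
-32.7 -33.1
```

Call:
{"fn": "arm_command", "kwargs": {
  "motion": [
    [0, 0, -0.92, 0, 0, 0, 0.1],
    [0, 0, -1, 0, 0, 0, 0.1],
    [0, 0, -1, 0, 0, 0, 0.1],
    [0, 0, -1, 0, 0, 0, 0.1],
    [0, 0, -1, 0, 0, 0, 0.1],
    [0, 0, 0, 0, -0.4, 0, 0.1],
    [0, 0, 0, -0.04, -0.9, 0, 0.1],
    [0, 0, 0, -0.04, -0.9, 0, 0.1],
    [0, 0, 0, -0.04, -0.9, 0, 0.1],
    [0, 0, 0, -0.04, -0.9, 0, 0.1]
  ]
}}

```text
t: 14.0
position: [0.4939, -0.1943, 0.1779]
orientation: [3.141, 0.002, -0.327]
ft_force: [0.7, 0.7, -3.9]
grip_width: 0.155
grasp_force: 40.0
```

Call:
{"fn": "arm_command", "kwargs": {
  "motion": [
    [0, 0, 0, -0.04, -0.9, 0, 0.1],
    [0, 0, 0, -0.04, -0.9, 0, 0.1],
    [0, 0, 0, -0.04, -0.9, 0, 0.1],
    [0, 0, 0, 0, -0.9, 0, 0.1],
    [0, 0, 0, 0, -0.5, 0, 0.1],
    [0, 0, 0, 0, 0, 0, 0.1],
    [0, 0, 0, 0, 0, 0, 0.1],
    [0, 0, 0, 0, 0, 0, 0.1]
  ]
}}

```text
t: 14.8
position: [0.5411, -0.0396, 0.1784]
orientation: [3.141, 0.001, -0.325]
ft_force: [-0.4, -0.8, -3.1]
grip_width: 0.159
grasp_force: 40.0
```

```bash
python3 - <<'E'
from h import *
s=get_state();print(s['position'],s['orientation'],s['ft_force'],to([.5434,-.0312,.125]))
E
```

```text
[ 0.54114539 -0.03961228  0.17839581] [ 3.14093932e+00  1.05583720e-03 -3.25278956e-01] [-0.43424604 -0.77119201 -3.14893724] [-0.01 -0.22  1.33]
```

Call:
{"fn": "arm_command", "kwargs": {
  "motion": [
    [0, 0, 0, -0.01, -0.22, 0, 0.1],
    [0, 0, 0, 0, 0, 0.5, 0.1],
    [0, 0, 0, 0, 0, 0.5, 0.1],
    [0, 0, 0, 0, 0, 0.3, 0.1],
    [0, 0, 0, 0, 0, 0, 0.1],
    [0, 0, 0, 0, 0, 0, 0.1],
    [0, 0, 0, 0, 0, 0, 0.1]
  ]
}}

```text
t: 15.5
position: [0.545, -0.0308, 0.128]
orientation: [-3.141, -0.002, -0.324]
ft_force: [-0.5, -0.3, -4.1]
grip_width: 0.158
grasp_force: 40.0
```

```bash
python3 - <<'E'
from h import *
for i in range(3): s=get_state();print(s['position'],s['ft_force'],to([.5434,-.0312,.113])); shot('top')
w=shot('wrist','w9.png');im=shot('scene')['bgr'][170:250,190:290];cv2.imwrite('pics/s9.png',np.vstack([cv2.resize(im,(512,410),interpolation=cv2.INTER_CUBIC),w['bgr'][110:300]]))
E
```

```text
[ 0.54498636 -0.03081702  0.12799243] [-0.50458518 -0.28517332 -4.07759744] [-0.04  0.02  0.37]
[ 0.54491787 -0.03076369  0.12797977] [-0.06822234  0.25408084 -3.01091002] [-0.03  0.02  0.37]
[ 0.544806   -0.03075928  0.12788465] [ 0.76328384  0.33111369 -2.13025842] [-0.03  0.02  0.37]
```

View pics/s9.png

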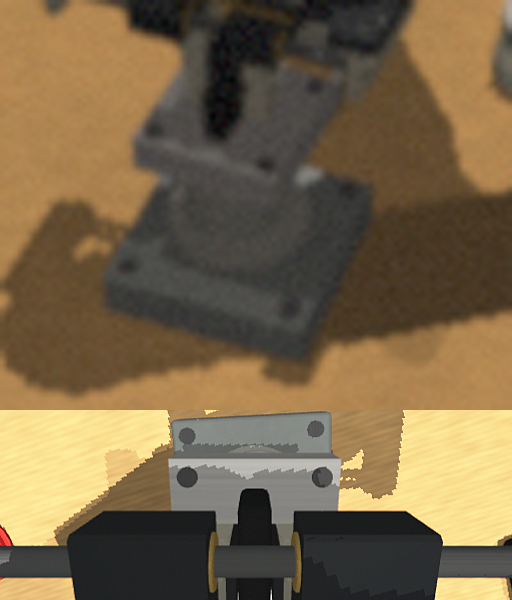

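The cover hovers level above the collar and fixture, so I'll lower it gently.

Call:
{"fn": "arm_command", "kwargs": {
  "motion": [
    [0, 0, 0, -0.03, 0.02, 0.1, 0.1],
    [0, 0, 0, 0, 0, 0.1, 0.1],
    [0, 0, 0, 0, 0, 0.06, 0.1],
    [0, 0, 0, 0, 0, 0.05, 0.1],
    [0, 0, 0, 0, 0, 0.05, 0.1],
    [0, 0, 0, 0, 0, 0.02, 0.1],
    [0, 0, 0, 0, 0, 0, 0.1]
  ]
}}

```text
t: 16.45
position: [0.5431, -0.0311, 0.1117]
orientation: [-3.141, -0.0, -0.324]
ft_force: [0.9, -0.3, -3.5]
grip_width: 0.157
grasp_force: 40.0
```

Call:
{"fn": "arm_command", "kwargs": {
  "motion": [
    [0, 0, 0, 0, 0, 0.05, 0.1],
    [0, 0, 0, 0, 0, 0.05, 0.1],
    [0, 0, 0, 0, 0, 0.03, 0.1],
    [0, 0, 0, 0, 0, 0, 0.1],
    [0, 0, 0, 0, 0, 0, 0.1]
  ]
}}

```text
t: 16.95
position: [0.5432, -0.0312, 0.107]
orientation: [-3.141, -0.001, -0.324]
ft_force: [0.8, 1.0, 2.9]
grip_width: 0.158
grasp_force: 40.0
```

Call:
{"fn": "arm_command", "kwargs": {
  "motion": [
    [0, 0, 0, 0, 0, 0.05, 0.1],
    [0, 0, 0, 0, 0, 0.05, 0.1],
    [0, 0, 0, 0, 0, 0.05, 0.1],
    [0, 0, 0, 0, 0, 0, 0.1],
    [0, 0, 0, 0, 0, 0, 0.1]
  ]
}}

```text
t: 17.45
position: [0.5433, -0.0312, 0.1015]
orientation: [-3.141, -0.001, -0.323]
ft_force: [-1.3, 0.4, 8.0]
grip_width: 0.158
grasp_force: 40.0
```

Call:
{"fn": "arm_command", "kwargs": {
  "motion": [
    [0, 0, 0, 0, 0, 0.03, 0.1],
    [0, 0, 0, 0, 0, 0, 0.1],
    [0, 0, 0, 0, 0, 0, 0.1]
  ]
}}

```text
t: 17.75
position: [0.5433, -0.0312, 0.1005]
orientation: [-3.141, -0.001, -0.323]
ft_force: [-1.9, 0.9, 11.0]
grip_width: 0.155
grasp_force: 40.0
```

Call:
{"fn": "arm_command", "kwargs": {
  "motion": [
    [0, 0, 0, 0, 0, 0.03, 0.1],
    [0, 0, 0, 0, 0, 0, 0.1],
    [0, 0, 0, 0, 0, 0, 0.1]
  ]
}}

```text
t: 18.05
position: [0.5434, -0.0312, 0.1]
orientation: [-3.141, -0.002, -0.323]
ft_force: [-4.6, 2.6, 16.0]
grip_width: 0.156
grasp_force: 40.0
```

Call:
{"fn": "arm_command", "kwargs": {
  "motion": [
    [0, 0, 0, 0, 0, 0.03, 0.1],
    [0, 0, 0, 0, 0, 0, 0.1],
    [0, 0, 0, 0, 0, 0, 0.1]
  ]
}}

```text
t: 18.35
position: [0.5435, -0.0313, 0.0999]
orientation: [-3.141, -0.002, -0.323]
ft_force: [-8.1, 3.0, 25.5]
grip_width: 0.155
grasp_force: 40.0
```

Call:
{"fn": "arm_command", "kwargs": {
  "motion": [
    [0, 0, 0, 0, 0, -0.01, 0.1],
    [0, 0, 0, 0, 0, 0, 0.1],
    [0, 0, 0, 0, 0, 0, 0.1],
    [0, 0, 0, 0, 0, 0, 0.1],
    [0, 0, 0, 0, 0, 0, 0.1],
    [0, 0, 0, 0, 0, 0, 0.1]
  ]
}}

```text
t: 18.95
position: [0.5435, -0.0312, 0.0999]
orientation: [-3.141, -0.002, -0.323]
ft_force: [-6.8, 2.8, 22.8]
grip_width: 0.158
grasp_force: 40.0
```

```bash
python3 - <<'E'
from h import *
w=shot('wrist','w10.png');im=shot('scene')['bgr'][170:250,190:290];cv2.imwrite('pics/s10.png',np.vstack([cv2.resize(im,(512,410),interpolation=cv2.INTER_CUBIC),w['bgr'][110:300]]))
s=get_state();print(s['position'],s['ft_force'])
E
```

```text
[ 0.54346188 -0.03122388  0.09993099] [-7.60221801  2.45507005 23.06593547]
```

View pics/s10.png

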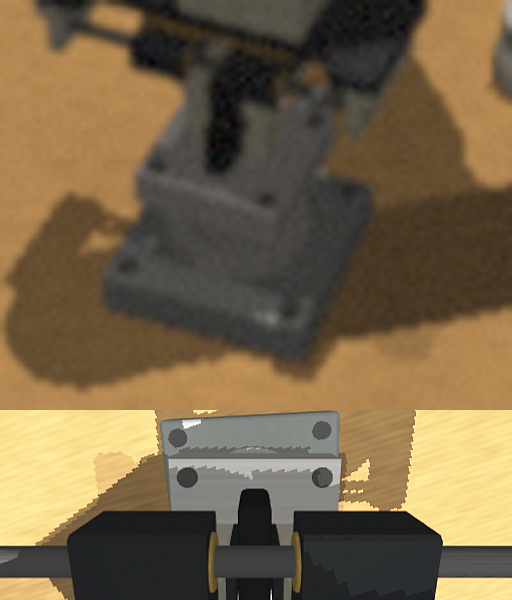

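The cover lies flat and still in the grip: its screws are at the same pixels as before, so it has not slipped. The TCP travelled 7 mm from first contact, and the push is 23 N, above the 11 N needed at the stop. Handing in.

```bash
python3 -c "
from workcell import close_job
print(close_job())"
```

```text
the job is handed in; nothing more can be done
None
```

I handed the job in with the collar standing on the nest around its pin and the cover dropped over the pin, still gripped and pressed 7 mm down to the stop with about 23 N, at about 19 s of the 58 s allowed.

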